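Charge the vibratory tub with burnishing balls and put the dipper back on its peg

ROBOT

A 6-joint arm with a two-finger parallel gripper is mounted at the origin on a cart in front of the work surface, level with it; the furniture and walls round the work are solid. World frame = base frame: x ahead of the robot, y to its left, z up, the work surface at z = 0. Lengths are in mm, angles in degrees, forces in N, time in s.
With the tool pointing down it reaches from about 350 to 850 mm from the base axis. Payload 8.1 kg.
Tool frame: the origin (TCP) lies midway between the tips of the shut fingers; the grasp point (between the pads) lies 19 mm behind it; z points along the fingers, y is the line along which they close (so a half turn about z gives the same grasp; the last joint's range is limited). The gripper opens to 85 mm and grips with 20 to 120 N. Pads are 22 mm wide; open, the fingers measure 114 mm over their backs; the gripper's body (76 mm by 85 mm) begins 54 mm behind the grasp point. The pads swing forward as they close: fully open they stand 13 mm farther back than shut.
Start: joints at [67.128, 7.471, 85.268, -0, 87.261, -4.893], TCP at [185.184, 570.712, 231.292] pointing down, gripper open.
Joint ranges: [-169.43, 169.43], [-51.17, 129.36], [1.28, 143.12], [-76.62, 256.62], [0, 156.53], [-152.29, 152.29]. Speed limits (degrees/s): [136.94, 136.94, 159.86, 180, 180, 180].

INTERFACE

Orientations are given as [roll, pitch, yaw] about the fixed x, y, z axes, in that order (R = Rz(yaw) Ry(pitch) Rx(roll)).
In Python, from bench import r gives the robot as it stands.
- The arm moves only by the tool steer_hand, called after ">>>" as name(argument=value, ...), one argument or row to a line, values as JSON. Schema: {"type":"object","properties":{"motion":{"type":"object","properties":{"steps":{"type":"array","items":{"type":"array","items":{"type":"number"},"minItems":7,"maxItems":7},"minItems":1,"maxItems":8}},"additionalProperties":false,"required":["steps"]},"squeeze":{"type":"number"},"only":{"type":"string"},"quiet":{"type":"boolean"},"lines":{"type":"string"}},"required":["motion"],"additionalProperties":false}. motion is an object whose key "steps" holds a list of rows, 1 to 8 of them, each of 7 numbers: a rotation vector rx, ry, rz in degrees, then dx, dy, dz in mm, then the finger opening in mm; each row is the pose to reach, as a shift and turn from the pose commanded when the call began, along the tool's axes at that moment; what a row does not reach only later rows make up. A row lasts 1/8 s, in which the tool goes at most 62.5 mm and 10.7 degrees, less where a joint would pass 70% of its speed; a pose out of reach is approached as far as the arm can. The fingers move at their own pace and stop on an object; squeeze is the grip in N (left out, the last holds). Time passes only in rows, so rows that do not move let the fingers close. The tool returns the time, the measured TCP pose, the force, the opening and the grip force at its end. only (a regular expression) keeps the lines of the reply that match it, lines (a string "A,B") keeps lines A to B, and quiet returns only ok. Input that does not fit is refused with a message, and nothing moves.
- r.sense(): the state, without advancing time (a new reading comes with each control period).
- r.snapshot(name): name is "scene" or "top" or "wrist"; returns a dict with "pixels" (480x640x3 uint8, blue, green, red), "fx", "fy", "cx", "cy" (pixels), "pose" (4x4, takes a point from camera to world coordinates). Camera axes: x right, y up, looking along -z (the intrinsics and any distortion apply to the point x, -y, -z); pixel columns grow to the right and rows downward; lengths in mm; the calibration is good to about 2 mm. A picture is of the moment at which its call begins. There is no depth.
- r.hand_in(): hands the job in; it is judged then, once.
The state is a dict: "time": time; "joint_pos": joint angles; "qd": joint speeds; "joint_efforts": joint torques, N m; "tool_pos": TCP position; "tcp_rot": TCP orientation; "ft_force": force on the tool from outside, world axes, zero at the start; "wrist_torque": the same for the moment, N m; "finger_gap": finger opening in mm; "grip_force": force on a finger pad.
Only numpy, scipy, OpenCV 4.12 (cv2) and the standard library are available. Lean on these libraries where they do the work, as an engineer would, in place of code of your own. Each camera call takes 0.05 s, during which the arm holds its last target. There are 200 camera calls.

TASK

Charge the orange vibratory tub with the five steel burnishing balls that lie in the dipper: carry the dipper over by its blue handle without spilling, angle it so that the handle clears the tub's wall and the pouring lip sits inside, well below the wall tops, before any ball leaves, and then tip all five balls in. Hang the empty dipper by the eye of its handle on the free middle peg of the tool panel, and swing the tub's clear lid shut, fully down. Do not knock the dipper hard against the tub and leave the other things on the bench where they are.

Things in the scene. Friction and masses are not known exactly. Their poses are not given: they have to be found in the camera images.
- tumbler: bench vibratory tub, fixed: blue base (186 x 164 mm, 54 high) with an orange open tub on springs. Origin: centre of its underside on the bench; its front (control plate) looks along -x, towards the robot; y left, z up. Tub inside 150 (x) x 120 (y) mm, walls 6 thick (9 at the grey band), wall tops at z = 146, floor at z = 78 (68 deep), flat chips on it
- tub_mouth (a point): centre of the tub's opening at the height of the wall tops (z = 146 mm of the tumbler)
- lid (a joint): hinge of the clear lid, rad: 0 = shut, lying level on the tub; starts at 1.8 to 1.93 (up past vertical, leaning out to the left); stop at 1.95. Stiff (friction 0.3 N m): it stays where it is left. To shut it, push its outer face over to the right and down
- lid_hinge (a point): middle of the lid's hinge axis, which runs along the tumbler's x on top of the left (+y) wall, at (0, 71.5, 151) mm of the tumbler
- lid_edge (a point): middle of the lid's free edge on its outer (upper when shut) face, 141 mm from the hinge axis. The lid is an aluminium frame with a clear pane, 168 mm (along the hinge) x 141 mm, 8 mm thick; a black finger tab 50 wide sticks out another 16 mm from the edge
- dipper: loose steel dipper with a blue handle, 160 g, standing level with the five balls in it. Origin: centre of the cup's underside; x along the handle to the eye, z up. Cup floor x = -23 to 25 mm, 52 wide outside, 46 inside, rear wall 38 high at x = 25; handle a bar 18 wide x 16 high, centre line z = 30, from x = 30 to 134; it starts pointing away from the robot (within 0.3 rad of +x)
- dipper_grip (a point): middle of the handle's free length, on its centre line, at (75, 0, 30) mm of the dipper: grip here across the 18 mm width
- dipper_lip (a point): middle of the pouring lip's edge, at (-68, 0, 30) mm of the dipper. From x = -22 the cup's floor ramps up at 30 degrees to this lip: the balls stay in while the dipper is level or tipped lip-down up to about 20 degrees, and roll out over the lip when it is tipped clearly past 30 (45 to 50 empties it)
- dipper_eye (a point): centre of the eye (a ring) at the handle's end, at (150, 0, 30) mm of the dipper; clear hole 20 mm, ring bar 7.6 mm, ring axis along the dipper's z
- ball0_center (a point): centre of a loose polished steel ball, 18 mm diameter, 24 g, which starts in the dipper
- ball1_center (a point): centre of a loose polished steel ball, 18 mm diameter, 24 g, which starts in the dipper
- ball2_center (a point): centre of a loose polished steel ball, 18 mm diameter, 24 g, which starts in the dipper
- ball3_center (a point): centre of a loose polished steel ball, 18 mm diameter, 24 g, which starts in the dipper
- ball4_center (a point): centre of a loose polished steel ball, 18 mm diameter, 24 g, which starts in the dipper
- tool_panel: grey perforated bench tool panel, fixed, 262 wide x 304 high, sheet in its y-z plane. Origin: centre of the underside; its front looks along its -x, towards the robot; y left, z up. Three pegs: one with a long spanner hanging 87 mm left (+y), one with a short spanner 87 mm right, the free one in the middle
- peg_root (a point): where the free middle peg leaves the sheet, at (-2, 0, 245) mm of the panel. The peg is a round 8 mm rod, 55 mm long, which points forward (-x) and 30 degrees upward
- peg_tip (a point): tip (centre of its round end) of the free middle peg, at (-50, 0, 272) mm of the panel
- tape_measure: yellow tape measure, 34x75x65 mm, a bystander; origin under its centre
- hex_bolt: bolt standing on its head, 70 mm high, a bystander; origin under its centre
- big_nut: big steel nut, 35x30x16 mm, a bystander; origin under its centre
- flange: turned flange with four holes, 95 mm across, 32 high, a bystander; origin under its centre

How it is judged (in metres and radians):
On the way, in this order (a step that is already met when the one before it is completed fails the run):
1. the dipper is lifted clear of the bench with all five balls in it (height (world z) of dipper above 0.05 m and x of ball0_center in the frame of dipper between -0.066 and 0.026 m and y of ball0_center in the frame of dipper between -0.026 and 0.026 m and z of ball0_center in the frame of dipper between 0 and 0.055 m and x of ball1_center in the frame of dipper between -0.066 and 0.026 m and y of ball1_center in the frame of dipper between -0.026 and 0.026 m and z of ball1_center in the frame of dipper between 0 and 0.055 m and x of ball2_center in the frame of dipper between -0.066 and 0.026 m and y of ball2_center in the frame of dipper between -0.026 and 0.026 m and z of ball2_center in the frame of dipper between 0 and 0.055 m and x of ball3_center in the frame of dipper between -0.066 and 0.026 m and y of ball3_center in the frame of dipper between -0.026 and 0.026 m and z of ball3_center in the frame of dipper between 0 and 0.055 m and x of ball4_center in the frame of dipper between -0.066 and 0.026 m and y of ball4_center in the frame of dipper between -0.026 and 0.026 m and z of ball4_center in the frame of dipper between 0 and 0.055 m), for 0.2 s.
2. the lip is inside the tub and at least 5 mm below its wall tops, with all five balls still in the dipper (x of dipper_lip in the frame of tumbler between -0.075 and 0.075 m and y of dipper_lip in the frame of tumbler between -0.06 and 0.06 m and z of dipper_lip in the frame of tumbler between 0.07 and 0.141 m and x of ball0_center in the frame of dipper between -0.066 and 0.026 m and y of ball0_center in the frame of dipper between -0.026 and 0.026 m and z of ball0_center in the frame of dipper between 0 and 0.055 m and x of ball1_center in the frame of dipper between -0.066 and 0.026 m and y of ball1_center in the frame of dipper between -0.026 and 0.026 m and z of ball1_center in the frame of dipper between 0 and 0.055 m and x of ball2_center in the frame of dipper between -0.066 and 0.026 m and y of ball2_center in the frame of dipper between -0.026 and 0.026 m and z of ball2_center in the frame of dipper between 0 and 0.055 m and x of ball3_center in the frame of dipper between -0.066 and 0.026 m and y of ball3_center in the frame of dipper between -0.026 and 0.026 m and z of ball3_center in the frame of dipper between 0 and 0.055 m and x of ball4_center in the frame of dipper between -0.066 and 0.026 m and y of ball4_center in the frame of dipper between -0.026 and 0.026 m and z of ball4_center in the frame of dipper between 0 and 0.055 m), for 0.1 s.
3. all five balls are down in the tub (x of ball0_center in the frame of tumbler between -0.077 and 0.077 m and y of ball0_center in the frame of tumbler between -0.062 and 0.062 m and z of ball0_center in the frame of tumbler between 0.07 and 0.098 m and x of ball1_center in the frame of tumbler between -0.077 and 0.077 m and y of ball1_center in the frame of tumbler between -0.062 and 0.062 m and z of ball1_center in the frame of tumbler between 0.07 and 0.098 m and x of ball2_center in the frame of tumbler between -0.077 and 0.077 m and y of ball2_center in the frame of tumbler between -0.062 and 0.062 m and z of ball2_center in the frame of tumbler between 0.07 and 0.098 m and x of ball3_center in the frame of tumbler between -0.077 and 0.077 m and y of ball3_center in the frame of tumbler between -0.062 and 0.062 m and z of ball3_center in the frame of tumbler between 0.07 and 0.098 m and x of ball4_center in the frame of tumbler between -0.077 and 0.077 m and y of ball4_center in the frame of tumbler between -0.062 and 0.062 m and z of ball4_center in the frame of tumbler between 0.07 and 0.098 m), for 0.2 s.
4. the dipper hangs by its eye on the middle peg, released and still (distance between dipper_eye and peg_root below 0.05 m and height (world z) of dipper_lip above 0.012 m and angle between dipper's own x axis and vertical below 0.6 rad and contact force between dipper and the arm below 0.05 N and contact force between dipper and the fingers below 0.05 N and linear speed of dipper below 0.05 m/s and angular speed of dipper below 0.4 rad/s), for 0.3 s.
At the end, for the whole second after the job is handed in: All five balls lie on the tub floor (centres between its walls, below z = 98 mm of the tumbler); the dipper hangs by its eye on the middle peg (eye within 50 mm of the peg root, handle within 0.6 rad of vertical, lip over 12 mm above the bench), still and untouched; lid shut to within 0.06 rad (all of step 3 and all of step 4 and value of joint lid below 0.06 rad).
It fails at once if the tape measure is pushed more than 30 mm (distance of tape_measure from where it was at the start of the episode above 0.03 m).
It fails at once if the hex bolt is pushed more than 30 mm (distance of hex_bolt from where it was at the start of the episode above 0.03 m).
It fails at once if the big nut is pushed more than 30 mm (distance of big_nut from where it was at the start of the episode above 0.03 m).
It fails at once if the flange is pushed more than 30 mm (distance of flange from where it was at the start of the episode above 0.03 m).
It fails at once if the dipper is knocked against the tub with more than 20 N (contact force between dipper and tumbler above 20 N).
It also fails if it takes over 72 s, if anything falls off the work surface, if the arm or the gripper's body presses on something with over 40 N, if the wrist force passes 120 N, or if a joint passes its speed limit or range.

## Working session

There is one attempt and no reset: what is moved stays moved. The work goes in short steps, Python scripts to look and compute and a tool call to move; the robot and the scene stay as the last step left them, time stands still between calls to the robot, and variables do not carry over. Pictures are saved under pics/ and viewed, at most 10 in all, crops included, and the job is handed in when it is done.

```bash
ls; mkdir -p pics
```

Run:
```python
from bench import r
import cv2,numpy as np
for n in("scene","top"):
    s=r.snapshot(n);cv2.imwrite(f"pics/{n}0.png",s["pixels"]);print(n,s["fx"],s["fy"],s["cx"],s["cy"],[k for k in s],np.round(s["pose"],3).tolist())
print(r.sense())
```

```text
bench.py
pics
scene 449.1436315296756 449.1436315296756 319.34545503894935 229.91103716897624 ['pixels', 'fx', 'fy', 'cx', 'cy', 'pose'] [[0.572, 0.477, -0.668, -158.874], [-0.82, 0.32, -0.474, -573.447], [-0.012, 0.819, 0.574, 787.381], [0.0, 0.0, 0.0, 1.0]]
top 533.1793289017105 533.1793289017105 323.8464921217523 239.34349379208595 ['pixels', 'fx', 'fy', 'cx', 'cy', 'pose'] [[0.014, 0.996, -0.09, 432.744], [-1.0, 0.014, -0.005, -68.144], [-0.003, 0.09, 0.996, 1518.308], [0.0, 0.0, 0.0, 1.0]]
{'time': 0.1, 'joint_pos': array([ 6.71269953e+01,  7.51387835e+00,  8.53251774e+01,  8.32833157e-04,
        8.72610469e+01, -4.89240321e+00]), 'qd': array([ 0.09172875, -0.01228177, -0.28032579, -0.00463257, -0.05006797,
       -0.06299719]), 'joint_efforts': array([ 2.13588159e-03, -5.70948100e+01, -5.01946449e+01, -1.12110486e-04,
        8.04840471e-03, -5.28020541e-05]), 'tool_pos': array([184.98480696, 570.23479553, 230.29655031]), 'tcp_rot': array([-1.79900333e+02, -9.36601360e-03,  1.62019350e+02]), 'ft_force': array([-0.14708431,  0.04225364, -0.07256262]), 'wrist_torque': array([0.00739354, 0.00913365, 0.00738873]), 'grip_force': 0.0, 'finger_gap': 85.33810308859972}
```
View pics/scene0.png

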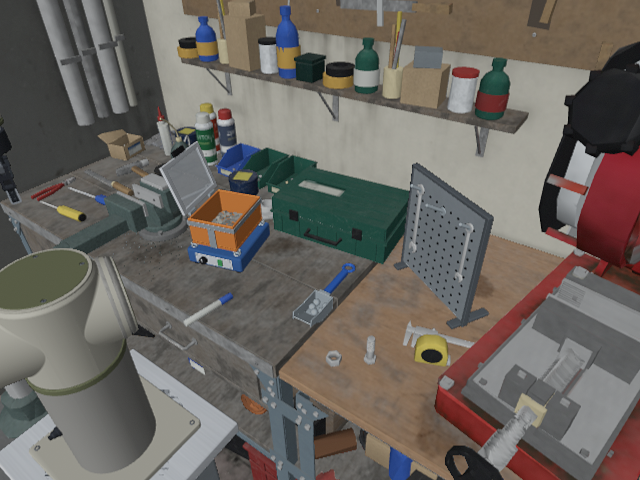

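View pics/top0.png

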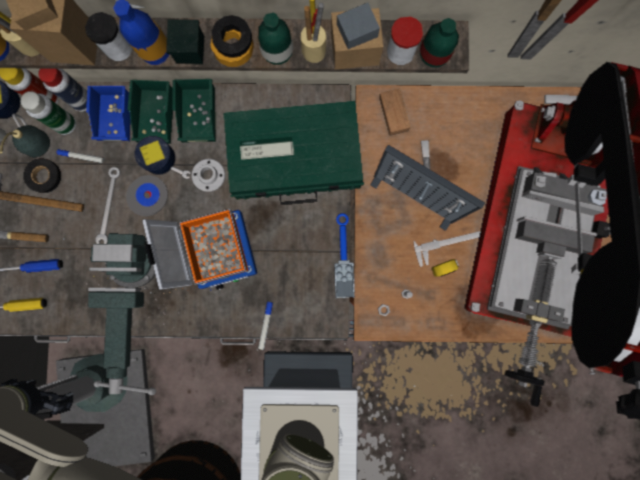

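The scene view shows the tumbler near (225,225), dipper near (330,290) and panel near (445,245). In the top view they are near (215,248), (344,255) and (425,187). Next I'll enlarge them and check the masks.

Create h.py:
```python
import cv2,numpy as np
from scipy.spatial.transform import Rotation as R
from bench import r
def ray(s,u,v):
    d=s["pose"][:3,:3]@np.array([(u-s["cx"])/s["fx"],-(v-s["cy"])/s["fy"],-1]);return s["pose"][:3,3],d/np.linalg.norm(d)
def plane(s,u,v,z):
    o,d=ray(s,u,v);return o+d*(z-o[2])/d[2]
def tri(*obs):
    A=np.zeros((3,3));b=np.zeros(3);L=[]
    for s,u,v in obs:
        o,d=ray(s,u,v);P=np.eye(3)-np.outer(d,d);A+=P;b+=P@o;L.append((o,P))
    x=np.linalg.solve(A,b);return x,[round(float(np.linalg.norm(P@(x-o))),1) for o,P in L]
def proj(s,p):
    q=s["pose"][:3,:3].T@(np.array(p)-s["pose"][:3,3]);return s["cx"]-s["fx"]*q[0]/q[2],s["cy"]+s["fy"]*q[1]/q[2]
def tool():
    s=r.sense();return np.array(s["tool_pos"]),R.from_euler("xyz",s["tcp_rot"],degrees=True)
```

Run:
```python
from h import *
def big(im,x0,x1,y0,y1,k):
    o=cv2.resize(im[y0:y1,x0:x1],None,fx=k,fy=k,interpolation=cv2.INTER_CUBIC)
    for x in range((x0//10+1)*10,x1,10):cv2.line(o,((x-x0)*k,0),((x-x0)*k,6 if x%50 else 16),(0,0,255),1)
    for y in range((y0//10+1)*10,y1,10):cv2.line(o,(0,(y-y0)*k),(6 if y%50 else 16,(y-y0)*k),(0,0,255),1)
    return o
T=cv2.imread("pics/top0.png");S=cv2.imread("pics/scene0.png")
a=big(T,140,260,200,300,4);b=big(S,150,280,140,280,4)   # 480x400
c=big(T,325,365,200,300,4);d=big(S,285,365,255,335,4)
e=np.zeros((600,800,3),np.uint8);a=big(T,140,260,200,300,4);e[:400,:480]=a
e[:400,480:640]=c
d=big(S,290,330,280,330,4);e[:200,640:800]=d
d=big(S,325,365,255,305,4);e[200:400,640:800]=d
d=big(T,370,490,140,190,4);e[400:600,:480]=d;d=big(T,410,490,180,230,4);e[400:600,480:800]=d
cv2.imwrite("pics/c1.png",e)
e=np.zeros((600,800,3),np.uint8);e[:560,:400]=big(S,160,260,140,280,4);e[:600,400:800]=big(S,398,498,155,305,4)
cv2.imwrite("pics/c2.png",e)
for n in("top","scene"):
    s=r.snapshot(n);h=cv2.cvtColor(s["pixels"],cv2.COLOR_BGR2HSV)
    m=cv2.inRange(h,(105,120,60),(125,255,255))
    k,l,st,c=cv2.connectedComponentsWithStats(m)
    for i in range(1,k):
        if st[i,4]>40: print(n,st[i],c[i].round(1),plane(s,*c[i],30).round(0))
```

```text
top [ 114    0   43   49 1268] [134.6  25.2] [1186.  499.   30.]
top [148  54  21  11  78] [159.2  60. ] [1081.  423.   30.]
top [  86   86   44   55 1915] [108.  112.8] [923. 563.  30.]
top [ 57 149  11   7  59] [ 62.  152.3] [806. 688.  30.]
top [136 183  23  23 383] [147.1 194.2] [688. 440.  30.]
top [198 210  59  79 628] [237.7 254.7] [521. 179.  30.]
top [336 213  13  47 323] [342.7 235.9] [ 578. -114.   30.]
top [ 20 259  40  14 389] [ 39.8 265.6] [482. 732.  30.]
top [265 302   8  12  69] [268.4 307.6] [375.  90.  30.]
scene [276   6  23  42 635] [286.1  30. ] [2878. 1880.   30.]
scene [196  17  20  25 342] [204.4  31.4] [2492. 2413.   30.]
scene [199  54  19   8  94] [208.3  57.9] [1925. 1775.   30.]
scene [279  68  17  11 141] [287.2  73.1] [1931. 1123.   30.]
scene [216 144  44  30 677] [236.3 157.3] [942. 593.  30.]
scene [230 181  16  11  83] [237.  186.7] [776. 432.  30.]
scene [ 95 195  11  10  69] [100.1 198.8] [465. 753.  30.]
scene [ 188  222   82   50 1156] [236.1 248.8] [518. 191.  30.]
scene [324 263  31  30 278] [339.2 277.5] [ 577. -112.   30.]
scene [219 293  14  12  86] [225.9 297.9] [360.  75.  30.]
scene [389 447  23  33 554] [398.6 465.4] [ 232. -452.   30.]
```

View pics/c1.png

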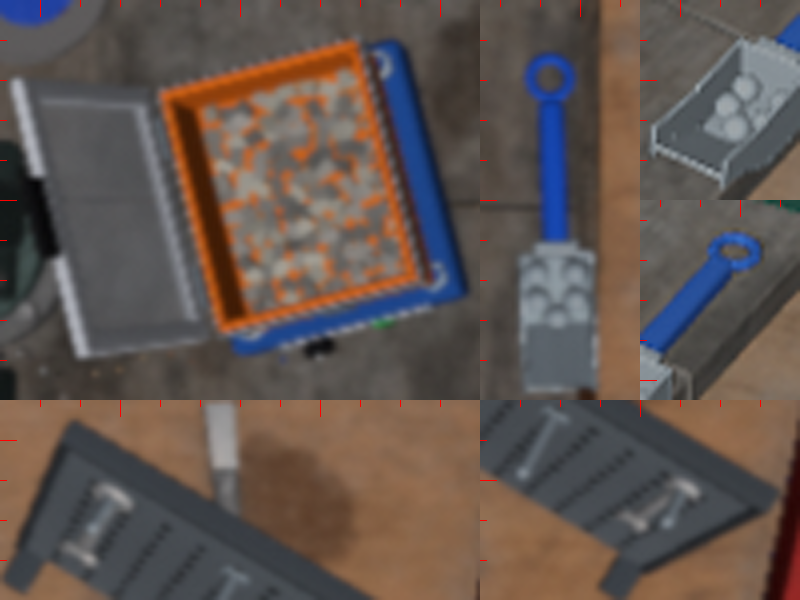

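View pics/c2.png

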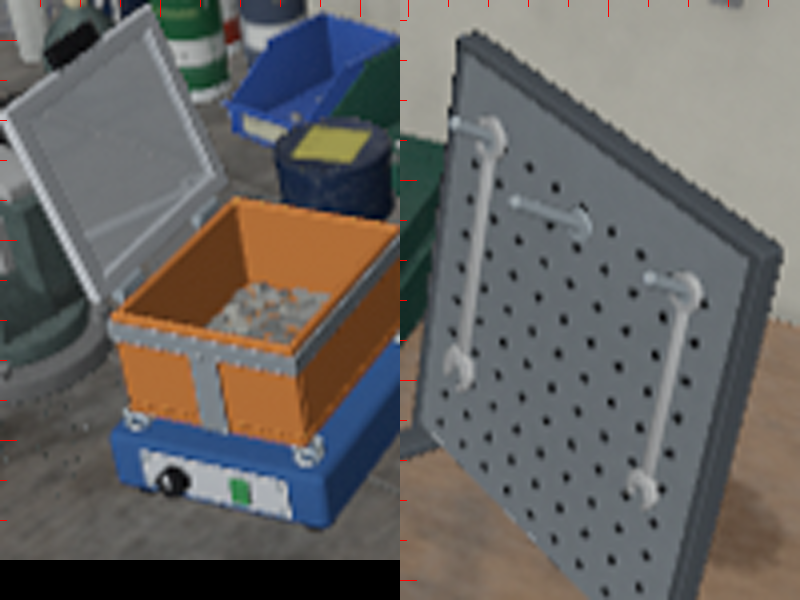

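The crops show four orange rim corners, clear in both views. They also show the dipper eye at top (342.4,219) and the cup below it with the balls, and the middle peg with its tip at scene (426.8,205.5) / top (421,198) and its root at (443.8,211.3) / (428.3,184). I'll triangulate these.

Run:
```python
from h import *
t=r.snapshot("top");s=r.snapshot("scene")
P={"FL":((180.75,223),(219.5,190.5)),"FR":((230,210.5),(259.5,197)),"NR":((243.75,270.5),(234.25,228)),"NL":((195.5,283),(188.75,218)),
"tip":((420.5,198.5),(426.75,205.5)),"root":((428.3,184),(443.5,211)),
"eye":((342.4,219),(348.5,267.5)),"lid1":((144,219.5),(196.5,143)),"lid2":((160,289),(161,170)),
"panTL":((388,146.5),(416.5,165)),"panTR":((484,204),(592,218))}
for k,(a,b) in P.items():
    x,e=tri((t,*a),(s,*b));print(k,x.round(1),e)
C=[plane(t,*P[k][0],146)[:2] for k in("FL","FR","NR","NL")];D=[plane(s,*P[k][1],146)[:2] for k in("FL","FR","NR","NL")]
for C in(C,D):
    C=np.array(C);print(C.round(1).tolist(),C.mean(0).round(1),[np.linalg.norm(C[i]-C[i-1]).round(1) for i in range(4)],[np.degrees(np.arctan2(*(C[a]-C[b])[::-1])).round(1) for a,b in((0,3),(1,2),(0,1),(3,2))])
# dipper
for n,sn in(("t",t),("s",s)):
    h=cv2.cvtColor(sn["pixels"],cv2.COLOR_BGR2HSV);m=cv2.inRange(h,(105,100,50),(125,255,255))
    k,l,st,c=cv2.connectedComponentsWithStats(m)
    i=[i for i in range(1,k) if np.hypot(*(c[i]-np.array((342.7,236) if n=="t" else (339,277.5))))<6][0]
    ys,xs=np.where(l==i);q=np.array([plane(sn,x,y,30)[:2] for x,y in zip(xs,ys)])
    c0=q.mean(0);u,w,v=np.linalg.svd(q-c0);a=(q-c0)@v[0];print(n,c0.round(1),v[0].round(3),a.min().round(1),a.max().round(1),np.ptp((q-c0)@v[1]).round(1))
```

```text
FL [594.6 311.3 141.1] [0.0, 0.0]
FR [627.4 184.7 145.2] [1.9, 1.9]
NR [475.1 141.6 144.3] [2.4, 2.4]
NL [439.6 265.4 148.4] [0.2, 0.2]
tip [ 645.1 -288.7  272.2] [0.6, 0.6]
root [ 685.9 -313.2  245. ] [0.3, 0.3]
eye [ 624.5 -111.5   30.4] [1.3, 1.3]
lid1 [584.5 360.4 279.9] [1.1, 1.1]
lid2 [424.5 314.7 279.8] [0.8, 0.8]
panTL [ 762.2 -208.1  297.2] [1.2, 1.2]
panTR [ 643.1 -509.2  319. ] [81.8, 81.8]
[[594.0, 310.0], [628.5, 183.1], [473.3, 143.1], [439.5, 266.1]] [533.9 225.6] [np.float64(160.6), np.float64(131.4), np.float64(160.3), np.float64(127.6)] [np.float64(15.9), np.float64(14.5), np.float64(105.2), np.float64(105.4)]
[[589.0, 304.6], [625.2, 185.2], [474.8, 137.8], [442.0, 268.4]] [532.8 224. ] [np.float64(151.4), np.float64(124.7), np.float64(157.7), np.float64(134.7)] [np.float64(13.8), np.float64(17.5), np.float64(106.9), np.float64(104.1)]
t [ 579.6 -113.8] [-0.999 -0.04 ] -62.9 69.8 34.1
s [ 577.6 -111.7] [-0.999 -0.05 ] -64.7 61.5 34.7
```

The heights agree with the text: rim about 145 mm, peg 272/245 mm, eye 30 mm. The peg heading is also consistent. Now a planning helper, then the approach.

Add to h.py:
```python
def goto(psi,th,pw,pd=(75,0,30),off=19):
    """step (tool axes) that puts dipper point pd (dipper frame, mm) at world pw, dipper yaw psi, lip-down tip th"""
    a,b=np.radians([psi,th]);X=np.array([np.cos(a)*np.cos(b),np.sin(a)*np.cos(b),np.sin(b)]);Y=np.array([-np.sin(a),np.cos(a),0]);Z=np.cross(X,Y)
    D=np.c_[X,Y,Z];T=np.c_[-X,Y,-Z]
    tcp=np.array(pw)-D@(np.array(pd)-[75,0,30])-off*Z
    p,q=tool();print("tcp",tcp.round(0),"rotvec",(q.inv()*R.from_matrix(T)).as_rotvec(degrees=True).round(1),"d",q.inv().apply(tcp-p).round(1))
```

```text
(no output)
```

>>> steer_hand(
  motion={"steps": [[0, 0, 0, 0, 0, -50, 85], [0, 0, 0, 0, 0, -110, 85]]},
)

```text
time: 0.55
tool_pos: [184.8, 569.8, 340.6]
tcp_rot: [-179.8, -0.0, 162.0]
ft_force: [0.2, 1.7, -0.1]
finger_gap: 85.0
grip_force: 0.0
```

```bash
python3 -c "
from h import *
goto(2.5,0,(550,-114,150))"
```

```text
tcp [ 550. -114.  131.] rotvec [ -0.2  -0.1 -20.5] d [-558.5 -536.8  211.6]
```

>>> steer_hand(
  motion={"steps": [[0, 0, -3, -40, -38, 0, 85], [0, 0, -6, -80, -77, 0, 85], [0, 0, -9, -120, -115, 0, 85], [0, 0, -12, -160, -154, 0, 85], [0, 0, -15, -200, -192, 0, 85], [0, 0, -18, -240, -231, 0, 85], [0, 0, -20.5, -280, -269, 0, 85], [0, 0, -20.5, -320, -308, 0, 85]]},
)

```text
time: 1.55
tool_pos: [395.0, 177.3, 341.5]
tcp_rot: [180.0, 0.0, -177.4]
ft_force: [1.2, -0.3, 0.3]
finger_gap: 84.7
grip_force: 0.0
```

```bash
python3 -c "
from h import *
goto(2.5,0,(550,-114,180))"
```

```text
tcp [ 550. -114.  161.] rotvec [0.  0.  0.1] d [-141.7 -298.   180.5]
```

>>> steer_hand(
  motion={"steps": [[0, 0, 0, -24, -50, 10, 85], [0, 0, 0, -48, -100, 30, 85], [0, 0, 0, -72, -150, 60, 85], [0, 0, 0, -96, -200, 100, 85], [0, 0, 0, -120, -250, 140, 85], [0, 0, 0, -142, -298, 180, 85], [0, 0, 0, -142, -298, 180, 85]]},
)

```text
time: 2.42
tool_pos: [548.1, -114.6, 157.6]
tcp_rot: [179.9, -0.3, -177.6]
ft_force: [-0.4, -0.3, 0.5]
finger_gap: 85.2
grip_force: 0.0
```

Run:
```python
from h import *
s=r.snapshot("wrist");cv2.imwrite("pics/w1.png",s["pixels"]);print(tool()[0].round(1),s["pose"].round(2).tolist())
np.save("/tmp/w1.npy",s,allow_pickle=True)
print([np.round(proj(s,p),1) for p in((626,-111,30),(551,-114,30))])
```

```text
[ 548.5 -114.6  157.9] [[-0.04, -0.96, -0.28, 475.57], [1.0, -0.04, -0.01, -117.95], [0.0, -0.28, 0.96, 300.51], [0.0, 0.0, 0.0, 1.0]]
[array([323.8, 317.9]), array([324., 237.])]
```

View pics/w1.png

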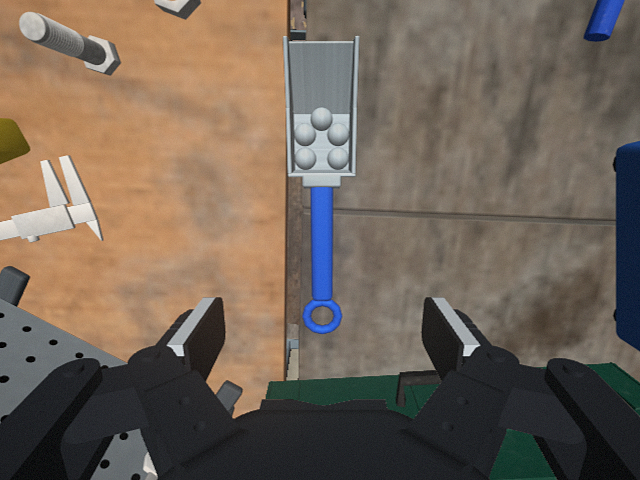

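The wrist view shows the handle vertical in the image, from (321.5,187) to the eye centre at (322.5,316), within 2 px of the prediction. All five balls are in the cup at (303-340, 118-160). I'll descend to the grip.

```bash
python3 -c "
from h import *
goto(2.5,0,(549.3,-115.4,30))"
```

```text
tcp [ 549. -115.   11.] rotvec [ 0.1 -0.3 -0.1] d [ -1.5  -1.  146.9]
```

>>> steer_hand(
  motion={"steps": [[0, 0, 0, 0, 1, 45, 85], [0, 0, 0, 0, 1, 90, 85], [0, 0, 0, -1, 1, 125, 70], [0, 0, 0, -1, 1, 142, 60], [0, 0, 0, -1, 1, 146, 50], [0, 0, 0, -1, 1, 146.5, 50], [0, 0, 0, -1, 1, 146.5, 50]]},
  squeeze=60,
)

```text
time: 3.35
tool_pos: [551.7, -111.8, 16.6]
tcp_rot: [-179.9, 0.1, -177.5]
ft_force: [0.1, -0.6, 0.5]
finger_gap: 50.0
grip_force: 0.0
```

>>> steer_hand(
  motion={"steps": [[0, 0, 0, 0, 0, 0, 50]]},
)

```text
time: 3.48
tool_pos: [551.3, -111.7, 16.0]
tcp_rot: [-180.0, 0.1, -177.5]
ft_force: [-0.2, -0.2, 0.7]
finger_gap: 50.1
grip_force: 0.0
```

```bash
python3 -c "
from h import *
goto(2.5,0,(549.3,-115.4,30))"
```

```text
tcp [ 549. -115.   11.] rotvec [-0.   0.1  0. ] d [ 2.1 -3.6  5. ]
```

>>> steer_hand(
  motion={"steps": [[0, 0, 0, 2, -3.6, 5, 50], [0, 0, 0, 2, -3.6, 5, 50], [0, 0, 0, 2, -3.6, 5, 30], [0, 0, 0, 2, -3.6, 5, 10], [0, 0, 0, 2, -3.6, 5, 10], [0, 0, 0, 2, -3.6, 5, 10], [0, 0, 0, 2, -3.6, 5, 10]]},
  squeeze=80,
)

```text
time: 4.35
tool_pos: [548.6, -115.2, 9.9]
tcp_rot: [-180.0, 0.0, -177.5]
ft_force: [-1.3, -0.5, 1.6]
finger_gap: 16.7
grip_force: 77.9
```

```bash
python3 -c "
from h import *
goto(2.5,0,(549.3,-115.4,30))"
```

```text
tcp [ 549. -115.   11.] rotvec [-0.  0.  0.] d [-0.7 -0.2 -1.1]
```

>>> steer_hand(
  motion={"steps": [[0, 0, 0, 0, 0, -5, 5], [0, 0, 0, 0, 0, -18, 5], [0, 0, 0, 0, 0, -40, 5], [0, 0, 0, 0, 0, -65, 5], [0, 0, 0, 0, 0, -90, 5], [0, 0, 0, 0, 0, -110, 5], [0, 0, 0, 0, 0, -122, 5], [0, 0, 0, 0, 0, -125, 5]]},
  squeeze=80,
)

```text
time: 5.35
tool_pos: [548.9, -115.2, 135.6]
tcp_rot: [-180.0, 0.1, -177.5]
ft_force: [-1.0, 0.2, -3.9]
finger_gap: 16.8
grip_force: 78.1
```

>>> steer_hand(
  motion={"steps": [[0, 0, 0, 0, 0, -5, 5], [0, 0, 0, 0, 0, -20, 5], [0, 0, 0, 0, 0, -40, 5], [0, 0, 0, 0, 0, -60, 5], [0, 0, 0, 0, 0, -75, 5], [0, 0, 0, 0, 0, -83, 5], [0, 0, 0, 0, 0, -85, 5], [0, 0, 0, 0, 0, -85, 5]]},
)

```text
time: 6.35
tool_pos: [548.3, -115.0, 219.2]
tcp_rot: [180.0, -0.0, -177.5]
ft_force: [0.1, 0.2, -2.4]
finger_gap: 16.8
grip_force: 78.2
```

Run:
```python
from h import *
s=r.snapshot("wrist");cv2.imwrite("pics/w2.png",s["pixels"])
# via waypoint and final entry
goto(15,8,(450,90,215),(-68,0,30)) 
c=np.array([533.5,225.]);u=np.array([np.cos(np.radians(15)),np.sin(np.radians(15))])
l=c-42*u
goto(15,18,(*l,225),(-68,0,30))
```

```text
tcp [589. 127. 216.] rotvec [ -0.8  -8.  -12.5] d [-51.8 240.3   2.9]
tcp [630. 251. 251.] rotvec [ -1.9 -18.  -12.4] d [-97.8 361.9 -32.1]
```

View pics/w2.png

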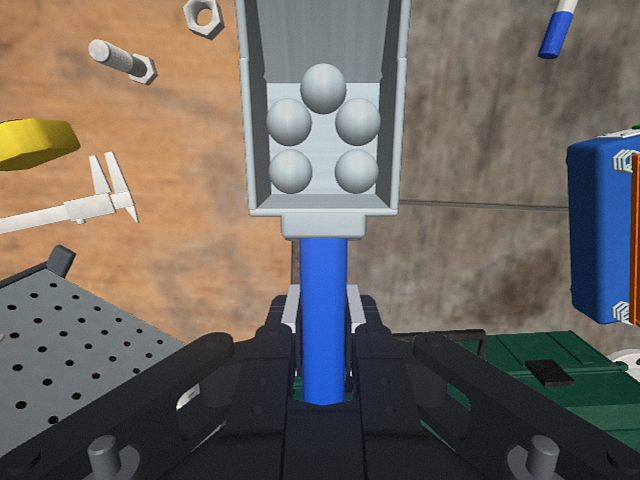

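All five balls sit in the cup and the dipper is held straight. I'll carry it gently to the tub.

>>> steer_hand(
  motion={"steps": [[0, 0, -1, -1, 6, 0, 5], [0, -1, -2, -4, 20, 0, 5], [0, -2, -4, -9, 42, 0, 5], [0, -3, -6, -15, 68, 0, 5], [0, -4, -8, -21, 96, 0, 5], [0, -5, -9, -27, 122, 0, 5], [0, -6, -10, -31, 142, 0, 5], [0, -6, -10.5, -33, 150, 0, 5]]},
)

```text
time: 7.4
tool_pos: [574.7, 38.0, 219.9]
tcp_rot: [-179.4, 6.0, -166.8]
ft_force: [-0.3, 0.7, -2.3]
finger_gap: 17.0
grip_force: 78.3
```

Run:
```python
from h import *
c=np.array([533.5,225.]);u=np.array([np.cos(np.radians(15)),np.sin(np.radians(15))])
l=c-42*u
goto(15,18,(*l,215),(-68,0,30))
```

```text
tcp [630. 251. 241.] rotvec [ -0.9 -12.   -1.7] d [-104.1  194.5  -12.3]
```

>>> steer_hand(
  motion={"steps": [[0, 0, 0, -3, 5, 0, 5], [0, -1, 0, -12, 22, -1, 5], [0, -2, -0.5, -26, 48, -3, 5], [-0.3, -4, -1, -44, 82, -5, 5], [-0.5, -6, -1.3, -64, 120, -8, 5], [-0.7, -8, -1.5, -85, 158, -10, 5], [-0.8, -10, -1.7, -99, 185, -12, 5], [-0.9, -11, -1.7, -104, 194.5, -12, 5]]},
)

```text
time: 8.4
tool_pos: [630.7, 251.0, 240.8]
tcp_rot: [180.0, 17.0, -165.1]
ft_force: [-0.5, -1.0, -3.6]
finger_gap: 16.9
grip_force: 78.3
```

>>> steer_hand(
  motion={"steps": [[0, -1, 0, 0, 0, 0, 5], [0, -1, 0, 0, 0, 0, 5]]},
)

```text
time: 8.65
tool_pos: [630.4, 247.8, 240.2]
tcp_rot: [-180.0, 17.9, -165.2]
ft_force: [0.2, 0.1, -3.2]
finger_gap: 16.8
grip_force: 78.3
```

Run:
```python
from h import *
c=np.array([533.5,225.]);u=np.array([np.cos(np.radians(15)),np.sin(np.radians(15))])
l=c-42*u
goto(15,18,(*l,215),(-68,0,30))
goto(15,18,(*l,131),(-68,0,30))
for n in("top","scene","wrist"):cv2.imwrite(f"/tmp/{n}.png",r.snapshot(n)["pixels"])
e=np.zeros((600,800,3),np.uint8);T=cv2.imread("/tmp/top.png");S=cv2.imread("/tmp/scene.png");W=cv2.imread("/tmp/wrist.png")
e[:300,:400]=cv2.resize(T[170:320,130:330],None,fx=2,fy=2);e[300:,:400]=cv2.resize(S[120:270,130:330],None,fx=2,fy=2);e[:300,400:]=cv2.resize(W,(400,300));cv2.imwrite("pics/m1.png",e)
```

```text
tcp [630. 251. 241.] rotvec [-0.1 -0.1 -0.2] d [-0.6  3.  -0.7]
tcp [630. 251. 157.] rotvec [-0.1 -0.1 -0.2] d [25.2  3.1 79.2]
```

View pics/m1.png

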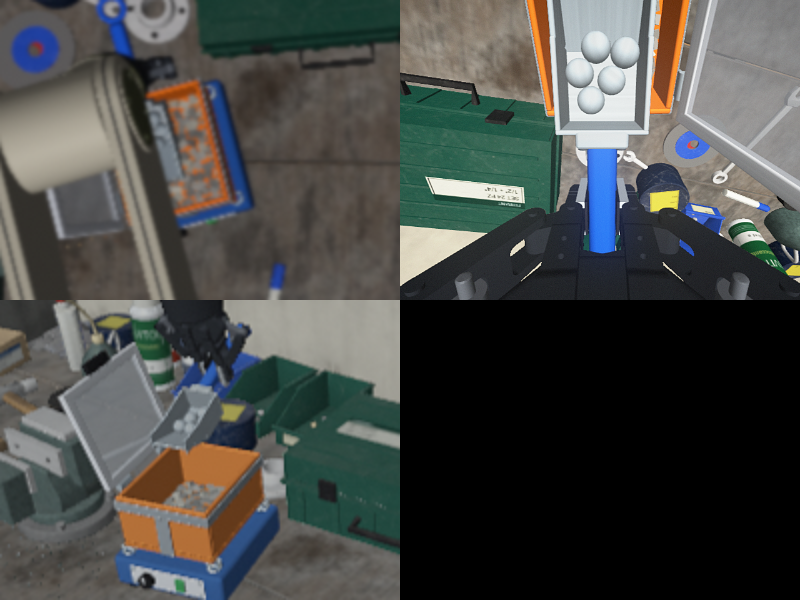

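All five balls are still in the tipped cup. The tub's walls show evenly on both sides of it, and the lid is clear. I'll lower it straight down.

>>> steer_hand(
  motion={"steps": [[0, 0, 0, 1, 0, 3, 5], [0, 0, 0, 4, 1, 12, 5], [0, 0, 0, 9, 2, 27, 5], [0, 0, 0, 14, 2, 43, 5], [0, 0, 0, 19, 3, 58, 5], [0, 0, 0, 23, 3, 71, 5], [0, 0, 0, 25, 3, 78, 5], [0, 0, 0, 25, 3, 79, 5]]},
)

```text
time: 9.8
tool_pos: [630.3, 251.8, 157.1]
tcp_rot: [-180.0, 17.9, -165.2]
ft_force: [0.4, -0.7, -2.1]
finger_gap: 16.8
grip_force: 78.3
```

>>> steer_hand(
  motion={"steps": [[0, 0, 0, 0, 0, 0, 5], [0, 0, 0, 0, 0, 0, 5]]},
)

```text
time: 10.05
tool_pos: [631.0, 252.1, 158.8]
tcp_rot: [-180.0, 18.0, -165.2]
ft_force: [0.4, 0.7, -3.3]
finger_gap: 16.9
grip_force: 78.3
```

Run:
```python
from h import *
c=np.array([533.5,225.]);u=np.array([np.cos(np.radians(15)),np.sin(np.radians(15))])
l=c-42*u
goto(15,18,(*l,131),(-68,0,30))
l=c-35*u
for a,z in((30,125),(40,122),(52,120)):goto(15,a,(*l,z),(-68,0,30))
```

```text
tcp [630. 251. 157.] rotvec [-0.   0.  -0.1] d [ 1.8 -0.9  1.2]
tcp [628. 250. 180.] rotvec [ -0.1 -12.   -0.1] d [ -3.8  -0.9 -21.1]
tcp [617. 247. 199.] rotvec [ -0.1 -22.   -0.1] d [  1.2  -1.  -43. ]
tcp [599. 243. 221.] rotvec [ -0.1 -34.   -0.1] d [ 12.3  -1.  -69.4]
```

>>> steer_hand(
  motion={"steps": [[0, -3, 0, 0, 0, -5, 5], [0, -6, 0, -2, 0, -10, 5], [0, -9, 0, -3, -1, -16, 5], [0, -12, 0, -4, -1, -21, 5], [0, -17, 0, -2, -1, -32, 5], [0, -22, 0, 1, -1, -43, 5], [0, -28, 0, 6, -1, -56, 5], [0, -34, 0, 12, -1, -69, 5]]},
)

```text
time: 11.05
tool_pos: [599.2, 242.7, 221.6]
tcp_rot: [180.0, 52.3, -165.2]
ft_force: [0.3, -0.3, -0.7]
finger_gap: 16.7
grip_force: 78.5
```

>>> steer_hand(
  motion={"steps": [[0, 0, 0, 0, 0, 0, 5], [0, 0, 0, 0, 0, 0, 5], [0, 0, 0, 0, 0, 0, 5], [0, 0, 0, 0, 0, 0, 5], [0, 0, 0, 0, 0, 0, 5], [0, 0, 0, 0, 0, 0, 5], [0, 0, 0, 0, 0, 0, 5], [0, 0, 0, 0, 0, 0, 5]]},
)

```text
time: 12.05
tool_pos: [599.1, 242.6, 219.7]
tcp_rot: [-180.0, 52.0, -165.2]
ft_force: [0.6, -0.2, -0.6]
finger_gap: 16.7
grip_force: 78.6
```

Run:
```python
from h import *
e=np.zeros((600,800,3),np.uint8)
W=r.snapshot("wrist")["pixels"];S=r.snapshot("scene")["pixels"];T=r.snapshot("top")["pixels"]
e[:,:]=cv2.resize(S[150:270,150:310],(800,600));e[:300,:400]=cv2.resize(W,(400,300));cv2.imwrite("pics/m2.png",e)
```

```text
(no output)
```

View pics/m2.png

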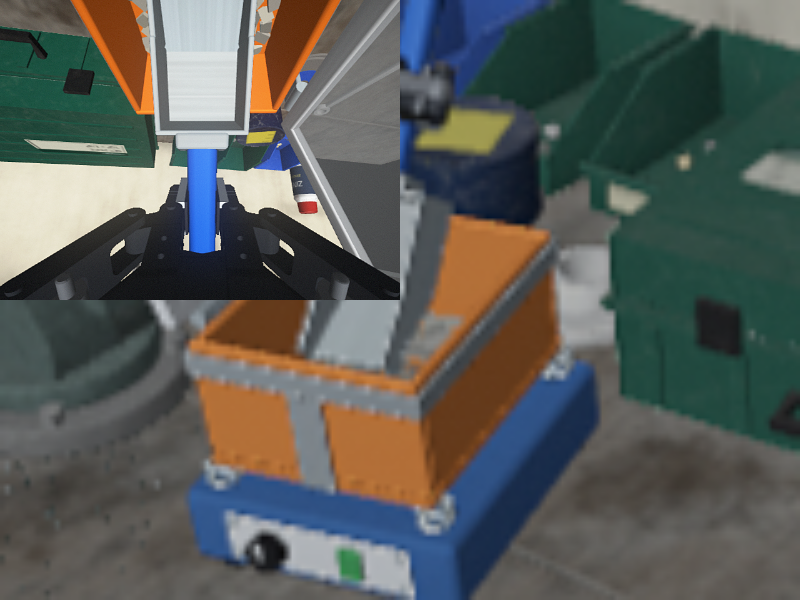

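Everything has left the cup: the wrist inset shows an empty ramp, and the force dropped by about the balls' weight. Now lift out and plan the hang.

Add to h.py:
```python
root=np.array([686.5,-312.5,245.]);pdir=np.array([-40.8,24.5,27.2])/np.linalg.norm([-40.8,24.5,27.2])
EYE=(150,0,30)
def eye():
    p,q=tool();return p+q.apply([-75,0,-19])
```

Run:
```python
from h import *
p,q=tool();print(q.inv().apply([0,0,1]),eye())
```

```text
[-7.87592975e-01 -1.04973912e-04 -6.16195825e-01] [629.33551563 250.62286884 290.55712299]
```

>>> steer_hand(
  motion={"steps": [[0, 0, 0, 16, 0, -12, 5], [0, 0, 0, 39, 0, -31, 5], [0, 0, 0, 63, 0, -49, 5], [0, 0, 0, 87, 0, -68, 5], [0, 0, 0, 110, 0, -86, 5], [0, 0, 0, 126, 0, -98, 5], [0, 0, 0, 126, 0, -98, 5]]},
)

```text
time: 13.08
tool_pos: [495.2, 237.3, 212.5]
tcp_rot: [-178.9, 50.0, -165.2]
ft_force: [6.5, -0.3, 10.4]
finger_gap: 16.4
grip_force: 82.7
```

Run:
```python
from h import *
print(eye());goto(-31,60,root+90*pdir+[-20,10,30],EYE)
```

```text
[527.68219055 246.28670416 282.11317451]
tcp [ 581. -251.  245.] rotvec [36.5 -9.2 26.4] d [   1.8 -495.4  -43.8]
```

I got the sign of the tool x component wrong, so that went forward and down instead of up. I'll look before mending it.

Run:
```python
from h import *
e=np.zeros((600,800,3),np.uint8)
W=r.snapshot("wrist")["pixels"];S=r.snapshot("scene")["pixels"];T=r.snapshot("top")["pixels"]
e[:,:400]=cv2.resize(S[120:270,140:240],(400,600));e[:300,400:]=cv2.resize(W,(400,300));e[300:,400:]=cv2.resize(T[180:315,130:310],(400,300));cv2.imwrite("pics/m3.png",e)
```

View pics/m3.png

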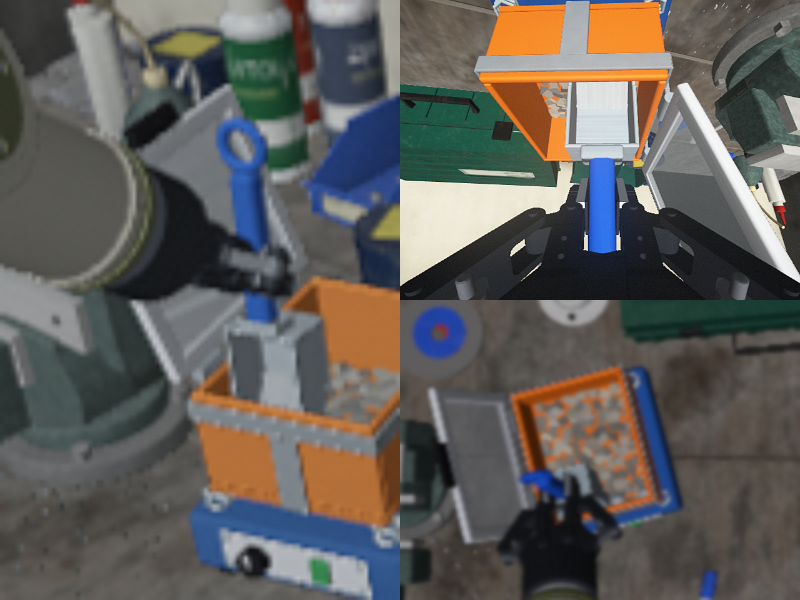

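The dipper turned in the grip to nearly vertical, with its lip against the near wall, and the balls are still in the tub. I'll ease back and then go straight up.

>>> steer_hand(
  motion={"steps": [[0, 0, 0, -12, 0, -1, 5], [0, 0, 0, -25, 0, -2, 5], [0, 0, 0, -35, 0, -10, 5], [0, 0, 0, -55, 0, -27, 5], [0, 0, 0, -80, 0, -48, 5], [0, 0, 0, -105, 0, -69, 5], [0, 0, 0, -124, 0, -85, 5], [0, 0, 0, -124, 0, -85, 5]]},
)

```text
time: 14.22
tool_pos: [508.3, 241.9, 356.9]
tcp_rot: [-178.9, 49.4, -165.2]
ft_force: [-0.7, 0.3, -1.1]
finger_gap: 16.5
grip_force: 82.1
```

>>> steer_hand(
  motion={"steps": [[0, 0, 0, 0, 0, 0, 5], [0, 0, 0, 0, 0, 0, 5]]},
)

```text
time: 14.48
tool_pos: [507.3, 241.2, 351.0]
tcp_rot: [-178.8, 49.0, -165.2]
ft_force: [0.1, -0.6, -1.6]
finger_gap: 16.4
grip_force: 82.2
```

Run:
```python
from h import *
p,q=tool();print(p,eye())
G=p+q.apply([0,0,-19]);print("grip",G)
O=[]
for n in("top","scene","wrist"):
    s=r.snapshot(n);cv2.imwrite(f"pics/l_{n}.png",s["pixels"]);h=cv2.cvtColor(s["pixels"],cv2.COLOR_BGR2HSV);m=cv2.inRange(h,(108,150,60),(122,255,255))
    k,l,st,c=cv2.connectedComponentsWithStats(m)
    print(n,"grip px",np.round(proj(s,G)),"eye rigid",np.round(proj(s,eye())))
    for i in range(1,k):
        if st[i,4]>40 and np.hypot(*(c[i]-proj(s,G)))<130:print(st[i],c[i].round(1))
```

```text
[507.28484952 241.2076318  350.99770085] [540.91791435 250.53240428 420.04743342]
grip [493.32975849 237.92393238 363.46657218]
top grip px [185. 257.] eye rigid [173. 233.]
[136 183  23  23 352] [147.1 194.2]
[204 210  52  78 543] [239.7 252.9]
[163 245  25  17 209] [176.3 251.9]
[266 302   6  12  59] [268.5 307.6]
scene grip px [198. 135.] eye rigid [205. 105.]
[196  17  20  25 332] [204.4  31.5]
[199  55  19   6  84] [208.3  57.8]
[279  69  17   9 136] [287.2  73.1]
[187  91  13  33 214] [194.3 107.4]
[193 137  10  11  61] [197.3 142.8]
[217 144  42  30 638] [236.3 157.2]
[ 95 195  11  10  64] [100.2 199. ]
[ 188  223   81   49 1005] [238.  248.7]
wrist grip px [323. 322.] eye rigid [323. 465.]
[390 195  39  48 734] [409.7 226.6]
[ 293  253   53  153 6444] [322.7 330.9]
```

Run:
```python
from h import *
p,q=tool();G=p+q.apply([0,0,-19])
t=r.snapshot("top");s=r.snapshot("scene")
for n,sn,(x,y,w,hh) in(("top",t,(158,240,34,26)),("scene",s,(183,86,22,42))):
    h=cv2.cvtColor(sn["pixels"],cv2.COLOR_BGR2HSV);m=cv2.inRange(h,(105,110,40),(125,255,255))
    print(n,x,y)
    for row in m[y:y+hh,x:x+w]:print("".join("#" if v else "." for v in row))
```

```text
top 158 240
..................................
..................................
..................................
..................................
..................................
..........###########.............
........##############............
......#################...........
.....##################...........
.....###################..........
.....####################.........
......####################........
........####################......
.............################.....
..............###############.....
...............##############.....
................#############.....
.................############.....
....................#########.....
.....................#########....
.......................#######....
........................#######...
.............................#....
..................................
..................................
..................................
scene 183 86
......................
......................
......................
......................
.........##...........
......########........
......#########.......
.....###....####......
.....##......###......
....###.......##......
....###.......###.....
....###........##.....
.....##........##.....
.....###.......##.....
.....####.....###.....
......####....###.....
.......####..####.....
........#######.......
..........#####.......
..........#####.......
........########......
........########......
........########......
........########......
........########......
........########......
........########......
........########......
.........#######......
.........#######......
.........#######......
.........########.....
.........########.....
.........########.....
.........########.....
..........#######.....
............###.......
......................
......................
......................
......................
......................
```

Run:
```python
from h import *
p,q=tool();G=p+q.apply([0,0,-19])
t=r.snapshot("top");s=r.snapshot("scene")
for a in((169.7,248.5),(171,248.5)):
    x,e=tri((t,*a),(s,193,96.5));d=x-G;loc=q.inv().apply(d)
    print(x.round(1),e,"in tool",loc.round(1),np.linalg.norm(d).round(1),"angle",np.degrees(np.arctan2(-loc[2],-loc[0])).round(1))
```

```text
[506.2 246.1 451.5] [0.1, 0.1] in tool [-74.4   3.6 -45.8] 87.4 angle 31.6
[505.6 243.9 452. ] [1.0, 1.0] in tool [-74.    1.6 -47. ] 87.7 angle 32.4
```

The dipper has turned about 32° in the grip and slid about 12 mm. The measured eye is at about (-74, 1.5, -65) in the tool frame from the TCP, so I'll plan with that.

Add to h.py:
```python
EL=np.array([-74,1.5,-65.])
def eye():
    p,q=tool();return p+q.apply(EL)
def geye(tau,pw,psi=-31):
    a,b=np.radians([psi,tau]);X=np.array([np.cos(a)*np.cos(b),np.sin(a)*np.cos(b),np.sin(b)]);Y=np.array([-np.sin(a),np.cos(a),0]);T=np.c_[-X,Y,-np.cross(X,Y)]
    tcp=np.array(pw)-T@EL;p,q=tool();print("eye",eye().round(1),"tcp",tcp.round(0),"rotvec",(q.inv()*R.from_matrix(T)).as_rotvec(degrees=True).round(1),"d",q.inv().apply(tcp-p).round(1))
```

```bash
python3 -c "
from h import *
geye(40,root+90*pdir+[-20,10,80])"
```

```text
eye [506.3 244.  451.8] tcp [ 586. -256.  272.] rotvec [31.1  9.  32.5] d [  95.  -500.4   24.2]
```

>>> steer_hand(
  motion={"steps": [[1, 0.3, 1, 3, -15, 1, 5], [3, 1, 3, 10, -50, 2, 5], [6, 2, 6, 19, -100, 5, 5], [9, 3, 9, 28, -150, 7, 5], [12, 4, 13, 38, -200, 10, 5], [15, 5, 16, 47, -250, 12, 5], [18, 5, 19, 57, -300, 15, 5], [21, 6, 22, 66, -345, 17, 5]]},
)

```text
time: 15.82
tool_pos: [561.1, -104.3, 296.5]
tcp_rot: [179.2, 43.0, 162.8]
ft_force: [0.5, -0.3, -1.8]
finger_gap: 16.6
grip_force: 82.2
```

```bash
python3 -c "
from h import *
geye(40,root+90*pdir+[-20,10,80])"
```

```text
eye [ 570.5 -106.5  394.6] tcp [ 586. -256.  272.] rotvec [ 9.9  3.  10.3] d [ -33.7 -138.3   62.7]
```

>>> steer_hand(
  motion={"steps": [[2, 0.6, 2, -7, -28, 13, 5], [4, 1.2, 4, -14, -56, 26, 5], [6, 1.8, 6, -20, -84, 38, 5], [8, 2.4, 8, -27, -112, 51, 5], [10, 3, 10.3, -33, -134, 61, 5], [10, 3, 10.3, -34, -138, 63, 5], [10, 3, 10.3, -34, -138, 63, 5], [10, 3, 10.3, -34, -138, 63, 5]]},
)

```text
time: 16.82
tool_pos: [587.5, -252.3, 273.1]
tcp_rot: [-179.9, 40.0, 149.3]
ft_force: [-0.0, -0.5, -1.1]
finger_gap: 16.5
grip_force: 82.0
```

Run:
```python
from h import *
geye(40,root+90*pdir+[-20,10,80])
p,q=tool();print(r.sense()["tcp_rot"],r.sense()["joint_pos"].round(0))
for n in("top","scene"):
    s=r.snapshot(n);u,v=np.round(proj(s,eye())).astype(int);x,y=u-18,v-14
    h=cv2.cvtColor(s["pixels"],cv2.COLOR_BGR2HSV);m=cv2.inRange(h,(105,110,40),(125,255,255))
    print(n,x,y,proj(s,eye()))
    for row in m[y:y+38,x:x+38]:print("".join("#" if k else "." for k in row))
```

```text
eye [ 601.2 -258.6  370.4] tcp [ 586. -256.  272.] rotvec [0.1 0.  0.2] d [ 0.2 -3.9  0.9]
[-179.90203116   40.01039334  149.32054142] [-26. -23. 117.  -4.  45. -83.]
top 396 197 (np.float64(414.3932854297538), np.float64(210.86920545793274))
......................................
......................................
......................................
......................................
......................................
......................................
......................................
......................................
......................................
..............#####...................
.............#########................
............###########...............
............####...#####..............
............####.....####.............
.............####.....####............
.............#####.....###............
.............#######...###............
............##############............
...........#####
[... 1623 characters left out ...]
............####.#####...............
.............#########................
...........##########.................
..........#########...................
..........#########...................
.........##########...................
.........##########...................
........###########...................
........##########....................
........##########....................
.......##########.....................
.......#########......................
.......#########......................
......##########......................
.....##########.......................
.....##########.......................
.....##########.......................
....###########.......................
```

Run:
```python
from h import *
t=r.snapshot("top");s=r.snapshot("scene")
n=[np.cross(ray(c,*a)[1],ray(c,*b)[1]) for c,a,b in((t,(414.8,210.9),(400.8,230)),(s,(410,168.9),(399.2,191)))]
d=np.cross(*n);d/=np.linalg.norm(d);d*=np.sign(d[2]);print(d.round(3),"theta",np.degrees(np.arcsin(d[2])).round(1),"az",np.degrees(np.arctan2(d[1],d[0])).round(1))
x,e=tri((t,414.8,210.9),(s,410,168.9));print(x,e,eye())
geye(40,root+85*pdir);geye(40,root+35*pdir)
print([proj(c,root+k*pdir) for c in(t,s) for k in(0,55)])
```

```text
[ 0.362 -0.205  0.909] theta 65.4 az -29.5
[ 600.97555737 -258.95918278  370.61791954] [0.4, 0.4] [ 601.38831562 -258.4986414   370.56582232]
eye [ 601.4 -258.5  370.6] tcp [ 610. -268.  190.] rotvec [0.1 0.  0.3] d [33.  -2.3 81.2]
eye [ 601.4 -258.5  370.6] tcp [ 647. -290.  165.] rotvec [0.1 0.  0.3] d [ 15.7  -2.4 128.1]
[(np.float64(428.11101700902066), np.float64(183.68606990462666)), (np.float64(419.9604335558144), np.float64(198.40368117506713)), (np.float64(443.1376467729699), np.float64(210.80717147017003)), (np.float64(426.78860211536767), np.float64(205.2237361720134))]
```

The eye prediction agrees to about 0.5 mm, and the handle is at 65°, nearly in line with the peg's 60°. I'll lower to the peg axis ahead of the tip.

>>> steer_hand(
  motion={"steps": [[0, 0, 0, 4, 0, 10, 5], [0, 0, 0, 12, -1, 29, 5], [0, 0, 0, 20, -2, 49, 5], [0, 0, 0, 28, -2, 68, 5], [0, 0, 0, 33, -2.3, 81, 5], [0, 0, 0, 33, -2.3, 81, 5], [0, 0, 0, 33, -2.3, 81, 5], [0, 0, 0, 33, -2.3, 81, 5]]},
)

```text
time: 18.02
tool_pos: [610.0, -268.8, 191.1]
tcp_rot: [-179.9, 40.1, 149.3]
ft_force: [-0.5, 0.1, -1.8]
finger_gap: 16.7
grip_force: 82.0
```

Run:
```python
from h import *
geye(40,root+85*pdir);geye(40,root+60*pdir);geye(40,root+30*pdir)
for n in("top","scene"):
    s=r.snapshot(n);u,v=np.round(proj(s,eye())).astype(int);x,y=u-14,v-12
    h=cv2.cvtColor(s["pixels"],cv2.COLOR_BGR2HSV);m=cv2.inRange(h,(105,110,40),(125,255,255))
    print(n,x,y,proj(s,eye()))
    for row in m[y:y+24,x:x+30]:print("".join("#" if k else "." for k in row))
```

```text
eye [ 623.5 -274.9  288.5] tcp [ 610. -268.  190.] rotvec [0.1 0.1 0.2] d [1.3 0.4 0.6]
eye [ 623.5 -274.9  288.5] tcp [ 628. -279.  177.] rotvec [0.1 0.1 0.2] d [-7.3  0.3 24. ]
eye [ 623.5 -274.9  288.5] tcp [ 651. -293.  163.] rotvec [0.1 0.1 0.2] d [-17.7   0.3  52.2]
top 402 195 (np.float64(415.5893139295649), np.float64(206.5676494242738))
..............................
..............................
..............................
..............................
..............................
..............................
..............................
.........######...............
........##########............
........###########...........
........###....#####..........
........###.....####..........
.........###.....####.........
.........#####....###.........
........#############.........
.......#############..........
.......############...........
......########................
.....#########................
....#########............
[... 251 characters left out ...]
..................
..............................
..............................
.............#................
...........######.............
..........########............
.........##########...........
........#####..####...........
........####....###...........
........###.....####..........
........###.....####..........
.......####.....####..........
.......####.....####..........
........###.....####..........
........####....###...........
........####...####...........
........#####.#####...........
.......###########............
......############............
.....#########................
.....#########................
.....#########................
....##########................
```

>>> steer_hand(
  motion={"steps": [[0, 0, 0, 0, 0.4, 5, 5], [0, 0, 0, -4, 0.4, 16, 5], [0, 0, 0, -8, 0.4, 26, 5], [0, 0, 0, -11, 0.3, 34, 5], [0, 0, 0, -11, 0.3, 34, 5], [0, 0, 0, -11, 0.3, 34, 5]]},
)

```text
time: 18.88
tool_pos: [635.6, -283.8, 170.5]
tcp_rot: [-179.9, 40.0, 149.3]
ft_force: [0.2, -0.0, -1.4]
finger_gap: 16.6
grip_force: 82.0
```

Run:
```python
from h import *
geye(40,root+42*pdir);geye(40,root+30*pdir);geye(54,root+30*pdir-[0,0,3])
for n in("top","scene"):
    s=r.snapshot(n);print(n,[np.round(proj(s,x)) for x in(eye(),root,root+55*pdir)])
    cv2.imwrite(f"pics/t_{n}.png",s["pixels"])
    u,v=np.round(proj(s,eye())).astype(int);x,y=u-14,v-12
    h=cv2.cvtColor(s["pixels"],cv2.COLOR_BGR2HSV);m=cv2.inRange(h,(105,110,40),(125,255,255));g=s["pixels"].max(2)
    print(x,y)
    for j in range(y,y+26):print("".join("#" if m[j,i] else ("+" if g[j,i]>140 else ".") for i in range(x,x+44)))
```

```text
eye [ 649.2 -290.   267.9] tcp [ 642. -287.  168.] rotvec [ 0.1 -0.   0.2] d [-4.1  0.1  6.1]
eye [ 649.2 -290.   267.9] tcp [ 651. -293.  163.] rotvec [ 0.1 -0.   0.2] d [-8.3  0.1 17.4]
eye [ 649.2 -290.   267.9] tcp [ 671. -305.  159.] rotvec [  0.1 -14.    0.2] d [-24.3  -0.   35.6]
top [array([421., 197.]), array([428., 184.]), array([420., 198.])]
407 185
............................................
............................................
............................................
............................................
............................................
............................................
............................................
.........######.............................
........#########...........................
.......############.........................
.......#############........................
.......#####..#######.......................
.......#####....#####.......................
........####+
[... 1119 characters left out ...]
#........................
....++..###.++..####........................
...+++..###.++...###........................
...+++..###......###........................
...+++..###......###.........+..............
...+++.#####....####.........++.............
...+++..####....####..........++............
...++...#####..#####...........+............
...++....##########............+............
...++..###########..........................
..+++.###########...........................
..+++.#########.............................
..+++##########.............................
..+++##########.............................
..++.#########..............................
..++.#########..............................
```

The peg tip shows inside the ring's hole in both views. I'll slide on with a slight upward bias and watch the force.

>>> steer_hand(
  motion={"steps": [[0, 0, 0, -3, 0, 0, 5], [0, 0, 0, -5, 0, 5, 5], [0, 0, 0, -8, 0, 11, 5], [0, 0, 0, -10, 0, 16, 5], [0, 0, 0, -10, 0, 16, 5], [0, 0, 0, -10, 0, 16, 5]]},
)

```text
time: 19.73
tool_pos: [651.0, -293.0, 164.6]
tcp_rot: [-179.9, 40.0, 149.3]
ft_force: [-0.3, -1.3, -0.5]
finger_gap: 16.3
grip_force: 82.0
```

Run:
```python
from h import *
geye(40,root+30*pdir);geye(54,root+32*pdir-[0,0,2])
for n in("top","scene"):
    s=r.snapshot(n);u,v=np.round(proj(s,eye())).astype(int);x,y=u-18,v-12
    h=cv2.cvtColor(s["pixels"],cv2.COLOR_BGR2HSV);m=cv2.inRange(h,(105,110,40),(125,255,255));g=s["pixels"].max(2)
    print(n,x,y,proj(s,eye()))
    for j in range(y,y+24):print("".join("#" if m[j,i] else ("+" if g[j,i]>140 else ".") for i in range(x,x+40)))
```

```text
eye [ 664.7 -299.2  261.9] tcp [ 651. -293.  163.] rotvec [ 0.1 -0.   0.2] d [1.7 0.1 1.3]
eye [ 664.7 -299.2  261.9] tcp [ 670. -304.  161.] rotvec [  0.1 -14.    0.2] d [-14.3   0.   16.9]
top 406 179 (np.float64(423.9303075208729), np.float64(191.26054748419784))
........................................
........................................
........................................
........................................
........................................
........................................
........................................
..............#####.....................
.............########...................
............###########.................
............############................
...........######.#######...............
............####....######..............
............####.....#####..............
............####.....#####..............
...........####...########..............
...........####...#######.............
[... 652 characters left out ...]
...
.+++.........#########..................
.+++.........##########.................
.++......++..###...####.................
.++......++.........####................
+++......++.........####................
+++.................####................
+++........###......####..+.............
+++........####.....####..++............
+++.........###.....###....++...........
++..........####..#####.....+...........
++..........###########.....+...........
++.........###########..................
++........###########...................
++.......##########.....................
++.......#########......................
++.......#########......................
+.......##########......................
```

Threaded: the peg crosses the ring's left rim with its tip at (426.5,205). I'll turn the handle towards vertical about the eye, then lower it onto the peg.

>>> steer_hand(
  motion={"steps": [[0, -3, 0, -3, 0, 4, 5], [0, -6, 0, -6, 0, 8, 5], [0, -9, 0, -9, 0, 11, 5], [0, -12, 0, -12, 0, 14, 5], [0, -14, 0, -14, 0, 17, 5], [0, -14, 0, -14, 0, 17, 5], [0, -14, 0, -14, 0, 17, 5]]},
)

```text
time: 20.7
tool_pos: [669.7, -304.2, 161.2]
tcp_rot: [-179.9, 54.0, 149.3]
ft_force: [-0.1, 0.2, -1.3]
finger_gap: 16.3
grip_force: 82.2
```

Run:
```python
from h import *
geye(54,root+32*pdir-[0,0,6])
```

```text
eye [ 662.8 -298.2  259.3] tcp [ 670. -304.  157.] rotvec [ 0.1 -0.   0.2] d [3.6 0.  2.6]
```

>>> steer_hand(
  motion={"steps": [[0, 0, 0, 1.5, 0, 1, 5], [0, 0, 0, 3, 0, 2, 5], [0, 0, 0, 4, 0, 3, 5], [0, 0, 0, 4, 0, 3, 5]]},
)

```text
time: 21.2
tool_pos: [671.2, -304.6, 158.4]
tcp_rot: [-179.9, 54.2, 149.3]
ft_force: [0.8, -0.1, 4.6]
finger_gap: 16.5
grip_force: 82.4
```

>>> steer_hand(
  motion={"steps": [[0, 0, 0, 0, 0, 0, 14], [0, 0, 0, 0, 0, 0, 18], [0, 0, 0, 0, 0, 0, 20], [0, 0, 0, 0, 0, 0, 23], [0, 0, 0, 0, 0, 0, 28], [0, 0, 0, 0, 0, 0, 36], [0, 0, 0, 0, 0, 0, 40], [0, 0, 0, 0, 0, 0, 40]]},
  squeeze=20,
)

```text
time: 22.2
tool_pos: [669.7, -304.2, 155.8]
tcp_rot: [-179.9, 54.0, 149.3]
ft_force: [-0.5, 0.7, 0.3]
finger_gap: 39.9
grip_force: 0.0
```

Run:
```python
from h import *
for n in("top","scene"):
    s=r.snapshot(n);u,v=np.round(proj(s,eye())).astype(int);x,y=u-18,v-12
    h=cv2.cvtColor(s["pixels"],cv2.COLOR_BGR2HSV);m=cv2.inRange(h,(105,110,40),(125,255,255));g=s["pixels"].max(2)
    print(n,x,y,proj(s,eye()))
    for j in range(y,y+45):print("".join("#" if m[j,i] else ("+" if g[j,i]>140 else ".") for i in range(x-10,x+40)))
```

```text
top 405 181 (np.float64(422.83593101281946), np.float64(192.64506756757035))
..................................................
..................................................
..................................................
..................................................
..................................................
........................###.......................
.......................#######....................
......................#########...................
......................###########.................
..................+....############...............
..................+++..############...............
..................+++..####...######..............
..................+++..####...######..............
..................++..####...#######..............
.....................#####...#######..
[... 3215 characters left out ...]
........#########....................
.....................#########....................
....................#########.....................
....................#########.....................
....................#########.....................
....................#########.....................
...................#########......................
...................#########......................
...................#########......................
...................#########......................
....................########......................
....................#######.......................
.....................######.......................
..................#.....###.......................
```

It hangs on the peg, with fingers open to 40 mm and no force. I'll withdraw along the tool axis.

>>> steer_hand(
  motion={"steps": [[0, 0, 0, 0, 0, -10, 45], [0, 0, 0, 0, 0, -30, 45], [0, 0, 0, 0, 0, -60, 45], [0, 0, 0, 0, 0, -95, 45], [0, 0, 0, 0, 0, -130, 45], [0, 0, 0, 0, 0, -160, 45], [0, 0, 0, 0, 0, -180, 45]]},
)

```text
time: 23.18
tool_pos: [544.1, -228.7, 263.2]
tcp_rot: [-179.9, 54.1, 149.3]
ft_force: [0.6, -0.0, 0.5]
finger_gap: 45.2
grip_force: 0.0
```

Run:
```python
from h import *
p,q=tool();print("up in tool",q.inv().apply([0,0,1]).round(3))
e=np.zeros((600,800,3),np.uint8)
W=r.snapshot("wrist")["pixels"];S=r.snapshot("scene")["pixels"];T=r.snapshot("top")["pixels"]
e[:,:400]=cv2.resize(S[150:330,380:500],(400,600));e[:300,400:]=cv2.resize(W,(400,300));e[300:,400:]=cv2.resize(T[200:305,140:280],(400,300));cv2.imwrite("pics/m4.png",e)
```

```text
up in tool [-0.81  -0.001 -0.586]
```

View pics/m4.png

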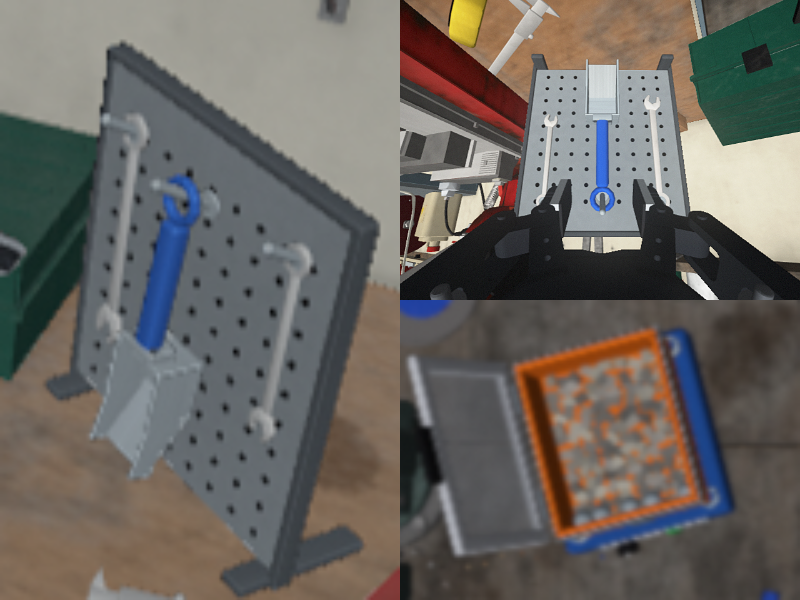

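The dipper hangs free on the middle peg, handle at left-image (165,270) and cup clear of the bench, with both spanners untouched. The tub interior is intact. Next, the lid: close the fingers, turn upright and go round behind it.

Run:
```python
from h import *
t=r.snapshot("top");s=r.snapshot("scene")
print("vise",tri((t,120,243),(s,150,188)))
goto(-75,0,(500,-60,400),(75,0,30),0)
```

```text
vise (array([520.6568582 , 488.81657635, 129.01026214]), [26.2, 26.2])
tcp [500. -60. 400.] rotvec [20.7 51.2 40.9] d [ -38.7  122.5 -182.9]
```

>>> steer_hand(
  motion={"steps": [[2, 6, 5, -5, 15, -30, 10], [5, 12, 10, -10, 30, -60, 0], [7, 19, 15, -15, 46, -85, 0], [10, 26, 20, -20, 61, -105, 0], [13, 32, 25.5, -25, 77, -125, 0], [15, 38, 30, -30, 92, -145, 0], [18, 45, 36, -34, 107, -165, 0], [20.7, 51.2, 41, -38, 122, -183, 0]]},
  squeeze=40,
)

```text
time: 24.42
tool_pos: [500.2, -59.7, 399.0]
tcp_rot: [-179.9, -0.3, 104.8]
ft_force: [0.3, -0.3, 0.7]
finger_gap: -0.0
grip_force: 0.0
```

```bash
python3 -c "
from h import *
goto(-75,0,(492,378,390),(75,0,30),0)"
```

```text
tcp [492. 378. 390.] rotvec [-0.1 -0.3 -0.2] d [425.3 103.6  10.7]
```

>>> steer_hand(
  motion={"steps": [[0, 0, 0, 40, 10, 0, 0], [0, 0, 0, 95, 23, 0, 0], [0, 0, 0, 150, 37, 0, 0], [0, 0, 0, 205, 50, 0, 0], [0, 0, 0, 260, 63, 0, 0], [0, 0, 0, 315, 77, 0, 0], [0, 0, 0, 370, 90, 4, 0], [0, 0, 0, 425, 103.5, 10, 0]]},
)

```text
time: 25.42
tool_pos: [490.5, 379.4, 387.8]
tcp_rot: [-180.0, 0.0, 104.9]
ft_force: [1.1, 0.2, 0.7]
finger_gap: -0.0
grip_force: 0.0
```

>>> steer_hand(
  motion={"steps": [[0, 0, 0, 0, 0, 0, 0]]},
)

```text
time: 25.55
tool_pos: [489.2, 380.9, 385.1]
tcp_rot: [-179.7, 0.0, 105.2]
ft_force: [-0.1, -0.1, -0.0]
finger_gap: 0.2
grip_force: 0.0
```

```bash
python3 -c "
from h import *
goto(-75,0,(492,378,250),(75,0,30),0)"
```

```text
tcp [492. 378. 250.] rotvec [-0.3  0.   0.2] d [ -3.4   2.5 135.1]
```

>>> steer_hand(
  motion={"steps": [[0, 0, 0, 0, 0, 30, 0], [0, 0, 0, 0, 1, 65, 0], [0, 0, 0, 0, 2, 100, 0], [0, 0, 0, 0, 2, 128, 0], [0, 0, 0, 0, 2, 135, 0], [0, 0, 0, 0, 2, 135, 0]]},
)

```text
time: 26.3
tool_pos: [492.4, 377.3, 254.5]
tcp_rot: [180.0, 0.0, 104.9]
ft_force: [-0.1, -0.3, 0.4]
finger_gap: -0.3
grip_force: 0.0
```

>>> steer_hand(
  motion={"steps": [[0, 0, 0, -12, 0, 0, 0], [0, 0, 0, -26, 0, 0, 0], [0, 0, 0, -40, 0, 0, 0], [0, 0, 0, -54, 0, 0, 0], [0, 0, 0, -68, 0, 0, 0], [0, 0, 0, -82, 0, 0, 0]]},
)

```text
time: 27.05
tool_pos: [513.4, 297.4, 254.8]
tcp_rot: [179.9, -0.0, 104.9]
ft_force: [-0.2, 4.5, -0.6]
finger_gap: 0.1
grip_force: 1.8
```

```bash
python3 -c "
from h import *
goto(-75,0,(492,378,250),(75,0,30),0)"
```

```text
tcp [492. 378. 250.] rotvec [ 0.1 -0.  -0.1] d [83.4  0.1  4.8]
```

>>> steer_hand(
  motion={"steps": [[0, 0, 0, -14, 0, -4, 0], [0, 0, 0, -28, 0, -5, 0], [0, 0, 0, -42, 0, 0, 0], [0, 0, 0, -55, 0, 7, 0], [0, 0, 0, -67, 0, 16, 0], [0, 0, 0, -78, 0, 27, 0], [0, 0, 0, -87, 0, 39, 0], [0, 0, 0, -94, 0, 52, 0]]},
)

```text
time: 28.05
tool_pos: [537.4, 206.9, 201.8]
tcp_rot: [179.9, 0.0, 104.9]
ft_force: [0.8, -0.1, 2.3]
finger_gap: -0.0
grip_force: 0.7
```

```bash
python3 -c "
from h import *
p,q=tool();v=p-[515,294,151];print('right',v@[.259,-.966,0],'up',v[2])
for a in(12,4,0):
  b=np.radians(a);rr=115*np.cos(b)-4*np.sin(b)-11;goto(-75,0,(515+.259*rr,294-.966*rr,151+115*np.sin(b)+4*np.cos(b)),(75,0,30),0)"
```

```text
right 89.92761755532574 up 50.831517841820045
tcp [541. 197. 179.] rotvec [ 0.1  0.  -0.1] d [-10.7   0.9  23. ]
tcp [542. 194. 163.] rotvec [ 0.1  0.  -0.1] d [-13.5   0.9  38.8]
tcp [542. 194. 155.] rotvec [ 0.1  0.  -0.1] d [-14.1   0.9  46.8]
```

Still in contact and following. I'll press the lid down in small steps.

>>> steer_hand(
  motion={"steps": [[0, 0, 0, -5, 0, 10, 0], [0, 0, 0, -10, 0, 22, 0], [0, 0, 0, -12, 0, 31, 0], [0, 0, 0, -13, 0, 39, 0], [0, 0, 0, -14, 0, 43, 0], [0, 0, 0, -14, 0, 46, 0], [0, 0, 0, -14, 0, 47, 0]]},
)

```text
time: 28.92
tool_pos: [541.1, 194.2, 155.9]
tcp_rot: [179.9, 0.0, 104.9]
ft_force: [-0.6, -1.2, 1.2]
finger_gap: -0.0
grip_force: 0.4
```

>>> steer_hand(
  motion={"steps": [[0, 0, 0, 0, 0, 1, 0], [0, 0, 0, 0, 0, 2, 0], [0, 0, 0, 0, 0, 2, 0]]},
)

```text
time: 29.3
tool_pos: [541.1, 194.2, 153.9]
tcp_rot: [179.9, -0.0, 104.9]
ft_force: [-0.5, -0.1, -0.5]
finger_gap: -0.3
grip_force: 0.0
```

>>> steer_hand(
  motion={"steps": [[0, 0, 0, 0, 0, 1, 0], [0, 0, 0, 0, 0, 2, 0], [0, 0, 0, 0, 0, 3, 0], [0, 0, 0, 0, 0, 3, 0]]},
)

```text
time: 29.8
tool_pos: [541.4, 194.3, 153.5]
tcp_rot: [179.9, -0.0, 104.9]
ft_force: [-8.2, -2.7, 16.9]
finger_gap: 0.4
grip_force: 8.4
```

>>> steer_hand(
  motion={"steps": [[0, 0, 0, 0, 0, 1, 0], [0, 0, 0, 0, 0, 2, 0], [0, 0, 0, 0, 0, 2, 0]]},
)

```text
time: 30.18
tool_pos: [541.5, 194.3, 153.3]
tcp_rot: [179.8, 0.0, 104.9]
ft_force: [-15.8, -4.3, 29.3]
finger_gap: -0.2
grip_force: 14.6
```

A firm stop at 153 mm with 29 N means the lid is shut. I'll back off and make a last numeric check before handing in.

>>> steer_hand(
  motion={"steps": [[0, 0, 0, 0, 0, -10, 0], [0, 0, 0, 0, 0, -40, 0], [0, 0, 0, 0, 0, -80, 0], [0, 0, 0, 40, 0, -130, 0], [0, 0, 0, 80, 0, -170, 0], [0, 0, 0, 80, 0, -170, 0], [0, 0, 0, 80, 0, -170, 0], [0, 0, 0, 80, 0, -170, 0]]},
)

```text
time: 31.18
tool_pos: [519.9, 270.4, 316.9]
tcp_rot: [-179.9, 0.0, 104.9]
ft_force: [-0.7, 0.7, 0.2]
finger_gap: 0.0
grip_force: 0.0
```

Run:
```python
from h import *
t=r.snapshot("top");s=r.snapshot("scene")
for n,sn in(("t",t),("s",s)):
    c=np.array([proj(sn,[533.5+.966*x-.259*y,225+.259*x+.966*y,z]) for x,y,z in((0,-76,153),(0,71,153),(60,-60,280))]).round(1);print(n,c.tolist())
    h=cv2.cvtColor(sn["pixels"],cv2.COLOR_BGR2HSV);m=cv2.inRange(h,(105,110,40),(125,255,255))
    k,l,st,cc=cv2.connectedComponentsWithStats(m);u=proj(sn,root)
    print([(st[i].tolist()) for i in range(1,k) if st[i,4]>60 and np.hypot(*(cc[i]-u))<60])
# lid tab: dark pixels near expected shut place in the scene view
u,v=np.round(proj(s,[533.5+.259*78,225-.966*78,152])).astype(int);g=s["pixels"].max(2)[v-8:v+9,u-16:u+17]
print(u,v);[print("".join("#" if k<70 else "." for k in row)) for row in g]
```

```text
t [[240.9, 239.3], [185.2, 253.3], [219.8, 211.4]]
[[411, 186, 20, 19, 157]]
s [[250.9, 210.1], [202.5, 200.7], [251.0, 155.7]]
[[421, 202, 19, 53, 436]]
252 211
.................................
................##..#............
...............#######...........
..............########...........
.............########............
............########.............
............#######..............
...........#######...............
..........########...............
.........########................
........########.................
........#######..................
..........####...................
..........###....................
.................................
.................................
.................................
```

The black tab is at its shut position, centred near scene (252,211), and the dipper hangs still on the peg. Handing in.

```bash
python3 -c "
from bench import r
print(r.hand_in())"
```

```text
the job is handed in; nothing more can be done
None
```

I handed the job in at about 31 s: the balls are poured into the tub, the dipper hangs on the middle peg and the lid is shut, but a wrong-signed move while lifting out pushed the dipper against the tub wall (about 12 N when the move ended, unmeasured in between), so I can't rule out that it passed the 20 N limit.

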